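# Ease the label take-up by one notch

### The job

The label take-up on the packing bench is wound one notch too tight. Push its upright thumb lever over with a fingertip so that the ratchet pawl lifts clear of the teeth, push the cross handle so that the wheel goes back exactly one notch (its top moving towards the pawl's pivot, away from the robot), then push the lever back so that the pawl drops fully into the next gap. Leave the tape roll, the carton, the bottle and the mouse where they stand.

Things in the scene. Friction and masses are not known exactly. Their poses are not given: they have to be found in the camera images.
- winder: Take-up frame, screwed to the bench: dark steel base plate 190 x 126 x 8 mm, aluminium posts. Origin on the bench straight below the axle (axle 95 mm up). x level from the axle towards the pawl's pivot, pointing away from the robot within 0.45 rad; y along the axle towards the cross handle; z up. Along y (mm): thumb lever -96, post -68, ratchet wheel and pawl -45, paper roll -30 to 32, post 42, cross handle 60.
- wheel (a joint): Turn of the wheel (ratchet wheel, 72 mm paper roll and cross handle in one) about the axle, rad. Grows backward: its top moves along the frame's +x. One notch = 0.628 (10 teeth, tips at 50 mm radius). Starts within 0.06 of 0 with the pawl in a gap, where it has play of about 0.11 either way; the next gap back is centred on 0.628, same play. Stiff (0.15 N m); stays where it is left.
- pawl (a joint): Swing of the pawl and its thumb lever (one piece), rad: 0 = nose fully down in a gap, 0.65 = stop, fully lifted; clear of the teeth from about 0.2. Stiff hinge (0.07 N m, about 2 N at the lever): it stays where it is left, up or down. Pivot parallel to the axle, 70 mm along the frame's x from it, 152 mm above the bench. Pushing the lever to the frame's +x lifts the nose, to -x lowers it.
- lever_top (a point): Middle of the top end of the thumb lever, an upright flat steel bar 8 mm thick (x) and 16 mm wide (y), 55 mm long from the pivot shaft, at y = -96 mm of the frame. With the pawl down it leans 0.3 rad to the frame's -x, its top 204 mm above the bench; fully lifted it leans 0.35 rad to +x. Free space on both of its flat sides above 170 mm (the post near it reaches 165 mm).
- nose (a point): Lower end of the pawl's nose, a steel block 6 mm along x and 12 mm wide on the end of the pawl's 70 mm arm, above the top of the ratchet wheel; 137 mm above the bench when fully down.
- upper_ball (a point): Centre of the black ball (18 mm diameter) on the upper arm of the cross handle. The cross has four arms 90 degrees apart, steel rods of 11 mm diameter, each with such a ball 74 mm from the axle, at y = 60 mm of the frame. With wheel at 0 this arm leans 0.314 rad from upright to the frame's -x; one notch back it leans 0.314 rad to +x. Free space on its -x side above 140 mm.
- tape_roll: Bystander: brown tape roll lying flat, outside diameter 100 mm, inside 76, 48 high; origin at the centre of its underside.
- carton: Bystander: small cardboard carton 90 x 70 x 60 mm; origin at the centre of its underside.
- bottle: Bystander: white bottle standing up, 54 mm in diameter, 130 high; origin at the centre of its underside.
- mouse: Bystander: black computer mouse 105 x 60 x 33 mm; origin at the centre of its underside.

How it is judged:
On the way, in this order (a step that is already met when the one before it is completed fails the run):
1. the pawl is lifted clear of the teeth, the wheel still in its first notch (value of joint pawl above 0.2 rad and value of joint wheel between -0.2 and 0.2 rad), for 0.2 s.
2. with the pawl up, the wheel is pushed back one notch (value of joint pawl above 0.17 rad and value of joint wheel between 0.44 and 0.82 rad), for 0.2 s.
At the end, for the whole second after the job is handed in: The pawl is fully down again (within 0.06 rad) in the next gap, the wheel one notch back from its start gap (0.628 rad, within 0.19), both at rest; the bystanders have not been moved more than 20 mm (value of joint pawl below 0.06 rad and value of joint wheel between 0.44 and 0.82 rad and velocity of joint wheel between -0.05 and 0.05 rad/s and velocity of joint pawl between -0.05 and 0.05 rad/s); the robot touches nothing.
It fails at once if the wheel is pushed back well past one notch (over 1.0 rad) (value of joint wheel above 1 rad).
It fails at once if the wheel is turned forward by over half a notch (value of joint wheel below -0.35 rad).
It fails at once if a bystander (tape roll, carton, bottle or mouse) is lifted or moved over 20 mm (distance of any of tape_roll, carton, bottle, mouse from where it was at the start of the episode above 0.02 m).
It also fails if it takes over 50 s, if anything falls off the work surface, if the arm or the gripper's body presses on something with over 40 N, if the wrist force passes 120 N, or if a joint passes its speed limit or range.

### The arm

A 6-joint arm with a two-finger parallel gripper is mounted at the origin on the work surface. World frame = base frame: x ahead of the robot, y to its left, z up, the work surface at z = 0. Lengths are in m, angles in rad, forces in N, time in s.
With the tool pointing down it reaches from about 0.35 to 0.775 m from the base axis. Payload 5.5 kg.
Tool frame: the origin (TCP) lies at the very end of the fingers, on their centre line; the grasp point (between the pads) lies 19 mm behind it; x points along the fingers, y is the direction in which the jaws open and shut, and the axes are right-handed (so a half turn about x gives the same grasp; the last joint's range is limited). The gripper opens to 85 mm and grips with 20 to 120 N. Pads are 22 mm wide; open, the fingers measure 114 mm over their backs; the gripper's body (76 mm by 85 mm) begins 54 mm behind the grasp point. The pads swing forward as they close: fully open they stand 13 mm farther back than shut.
Start: joints at [1.066, 0.313, 0.046, 1.304, 0, 1.431], TCP at [0.205, 0.537, 0.231] pointing down, gripper open.
Joint ranges: [-2.76, 2.76], [-0.86, 1.69], [-1.03, 1.26], [-2.2, 2.34], [-1.47, 1.5], [-3.14, 3.14]. Speed limits (rad/s): [2.57, 2.57, 3.14, 3.14, 3.14, 3.14].

### API

Orientations are given as a unit quaternion [w, x, y, z].
In Python, from workcell import env gives the robot as it stands.
- The arm moves only by the tool drive_tool, never from a script. Its argument "plan" is a list that holds one entry, the list of rows, each a list of 7 numbers: the shift along the tool's x, y, z in cm, then the turn, a rotation vector about the tool's x, y, z in degrees, then the opening, from 0 (shut) to 1 (fully open). In form: [[[tx, ty, tz, wx, wy, wz, fingers], ...]]. A call has exactly 5 rows; each row shifts and turns the commanded pose from where the row before left it, along the tool's axes as they then stand; what a row does not reach is not made up. A row lasts 1/12 s, in which the tool goes at most 41.7 mm and 7.16 degrees, less where a joint would pass 70% of its speed; a pose out of reach is approached as far as the arm can. A call with a gripper value outside its range is refused whole. The fingers move at their own pace and stop on an object; "squeeze" is the grip in N (left out, the last holds). Time passes only in rows, so rows that do not move let the fingers close, or fill a call up. It gives the time, the measured TCP pose, the force and the opening at its end, in the units of the state.
- env.get_state(): the state, without advancing time (a new reading comes with each control period).
- env.read_camera(name): name is "side" or "top"; returns the picture (400x640x3 uint8, red, green, blue); there is no depth.
- env.camera_model(name): a dict with "camera_matrix" (3x3 intrinsics, pixels), "camera_from_world" (4x4, takes a point from world to camera coordinates). Camera axes: x right, y down, z forward; pixel columns grow to the right and rows downward; lengths in m; the calibration is good to about 2 mm. A picture is of the moment at which its call begins. camera_model takes no time and is no camera call.
- env.hand_in(): hands the job in, once; it reports no verdict.
The state is a dict: "clock": time; "joint_pos": joint angles; "qvel": joint speeds; "tau": joint torques, N m; "tcp_pos": TCP position; "orientation": TCP orientation; "wrist_force": force on the tool from outside, world axes, zero at the start; "ft_torque": the same for the moment, N m; "finger_gap": finger opening in m.
Only numpy, scipy, OpenCV 4.12 (cv2) and the standard library are available. Lean on these libraries where they do the work, as an engineer would, in place of code of your own. Each camera call takes 0.05 s, during which the arm holds its last target.

## Working session

There is one attempt and no reset: what is moved stays moved. The work goes in short steps, Python scripts to look and compute and a tool call to move; the robot and the scene stay as the last step left them, time stands still between calls to the robot, and variables do not carry over. Pictures are saved under pics/ and viewed, and the job is handed in when it is done.

Besides the shell and the picture viewer there is one more tool, called after "Request:" by a JSON object that holds its "method" and its "body", one argument or row to a line. drive_tool: Moves the arm, as the interface text tells. Its arguments: {"type":"object","properties":{"plan":{"type":"array","items":{"type":"array","items":{"type":"array","items":{"type":"number"}}}},"squeeze":{"type":"number"}},"required":["plan"]}

```bash
mkdir -p pics; ls; python3 - <<'E'
from workcell import env
import cv2,numpy as np
s=env.get_state(); print({k:np.round(v,3) for k,v in s.items()})
for n in("side","top"):
    im=env.read_camera(n); cv2.imwrite(f"pics/{n}0.png",im[:,:,::-1])
    m=env.camera_model(n); print(n,np.round(m["camera_matrix"],1).tolist(),np.round(m["camera_from_world"],4).tolist())
E
```

```text
pics
{'clock': np.float64(0.0), 'joint_pos': array([1.066, 0.314, 0.045, 1.304, 0.   , 1.431]), 'qvel': array([ 0.001, -0.001,  0.001, -0.   , -0.   ,  0.002]), 'tau': array([-1.0000e-03, -4.8063e+01,  2.9853e+01,  1.9000e-02, -0.0000e+00,
        0.0000e+00]), 'tcp_pos': array([0.205, 0.537, 0.23 ]), 'orientation': array([ 0.695,  0.128,  0.696, -0.129]), 'wrist_force': array([ 0.422, -1.064, -0.394]), 'ft_torque': array([-0.007, -0.02 , -0.038]), 'finger_gap': np.float64(0.086)}
side [[493.3, 0.0, 326.4], [0.0, 493.3, 205.0], [0.0, 0.0, 1.0]] [[-0.9974, -0.0723, 0.0035, 0.5971], [-0.0588, 0.7807, -0.6221, 0.1122], [0.0422, -0.6207, -0.7829, 1.251], [0.0, 0.0, 0.0, 1.0]]
top [[429.8, 0.0, 324.9], [0.0, 429.8, 204.2], [0.0, 0.0, 1.0]] [[0.0155, -0.9998, 0.0081, -0.0007], [-0.9832, -0.0167, -0.1817, 0.6082], [0.1819, -0.0051, -0.9833, 0.9372], [0.0, 0.0, 0.0, 1.0]]
```

View pics/side0.png

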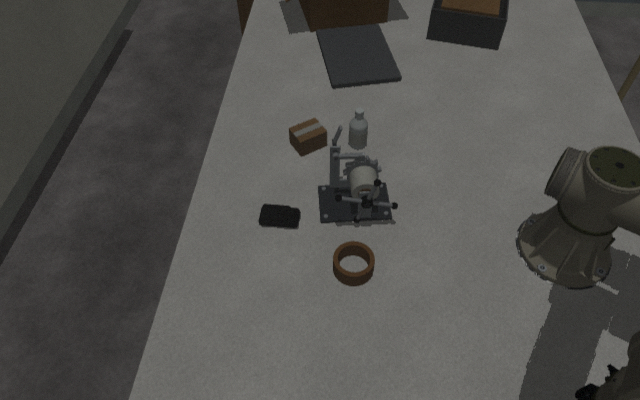

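View pics/top0.png

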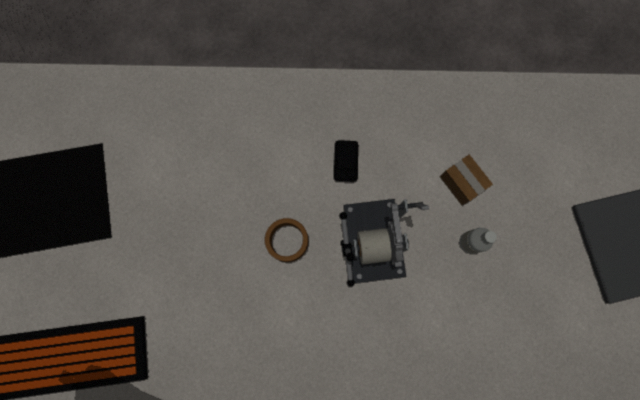

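The top view shows the winder plate at about (375,242), its cross handle to the left and its lever to the right near (415,207). The tape roll is at (287,240), the mouse at (346,161), the carton at (466,180) and the bottle at (480,240). I'll zoom in next.

```bash
python3 - <<'E'
import cv2,numpy as np
t=cv2.imread("pics/top0.png")[180:300,325:445]; s=cv2.imread("pics/side0.png")[110:230,300:420]
f=lambda a:cv2.convertScaleAbs(cv2.resize(a,(600,600),interpolation=cv2.INTER_CUBIC),alpha=1.6,beta=15)
cv2.imwrite("pics/tz.png",f(t));cv2.imwrite("pics/sz.png",f(s))
E
```

```text
(no output)
```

View pics/tz.png

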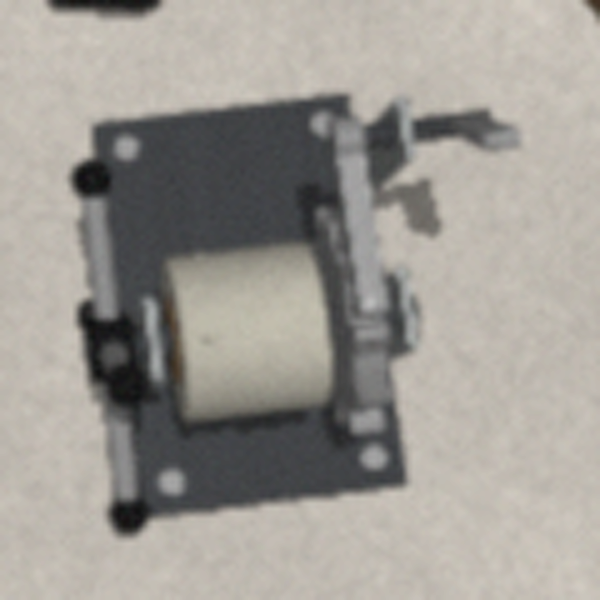

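View pics/sz.png

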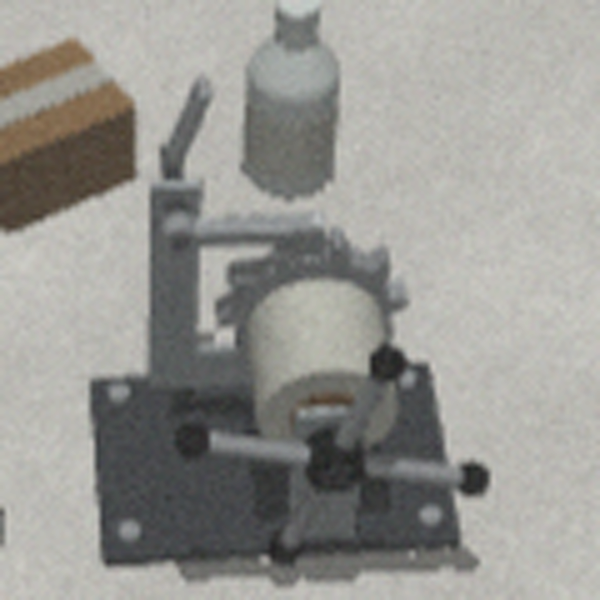

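```bash
cat > h.py <<'E'
import numpy as np
from workcell import env
CM={n:env.camera_model(n) for n in("side","top")}
def ray(n,p):
    m=CM[n];T=m["camera_from_world"];R=T[:3,:3]
    d=R.T@np.linalg.solve(m["camera_matrix"],[p[0],p[1],1]); return -R.T@T[:3,3],d/np.linalg.norm(d)
def onz(n,p,z):
    o,d=ray(n,p); return o+d*(z-o[2])/d[2]
def tri(ps,pt):
    o1,a=ray("side",ps);o2,b=ray("top",pt)
    s=np.linalg.lstsq(np.c_[a,-b],o2-o1,rcond=None)[0]
    return (o1+s[0]*a+o2+s[1]*b)/2, np.linalg.norm(o1+s[0]*a-o2-s[1]*b)
def proj(n,X):
    m=CM[n];c=m["camera_matrix"]@(m["camera_from_world"]@np.r_[X,1])[:3]; return c[:2]/c[2]
E
cat > m1.py <<'E'
from h import *
tz=lambda x,y:(x/5+324.6,y/5+179.6); sz=lambda x,y:(x/5+299.6,y/5+109.6)
c=np.array([onz("top",tz(*p),.008) for p in((95,127),(350,97),(407,485),(145,517))])
print(c.round(4)); print([np.linalg.norm(c[i]-c[(i+1)%4]).round(4) for i in range(4)])
cs=np.array([onz("side",sz(*p),.008) for p in((92,380),(107,563),(462,543),(428,363))]);print("side",cs.round(4),[np.linalg.norm(cs[i]-cs[(i+1)%4]).round(4) for i in range(4)])
for c_ in(c,cs): print("ctr",c_.mean(0).round(4))
ex=(c[0]-c[3])+(c[1]-c[2]); print("yaw",np.arctan2(ex[1],ex[0]))
ex2=(cs[0]-cs[3])+(cs[1]-cs[2]); print("yaw side",np.arctan2(ex2[1],ex2[0]))
for nm,a,b in(("lever",sz(203,85),tz(508,135)),("upball",sz(387,362),tz(128,383)),("farball",sz(192,440),tz(91,180)),("nearball",sz(474,478),tz(128,516))):
    print(nm,*[np.round(v,4) for v in tri(a,b)])
E
python3 m1.py
```

```text
[[ 0.6156 -0.0364  0.008 ]
 [ 0.6326 -0.1604  0.008 ]
 [ 0.4468 -0.1846  0.008 ]
 [ 0.4301 -0.0613  0.008 ]]
[np.float64(0.1251), np.float64(0.1873), np.float64(0.1245), np.float64(0.1872)]
side [[ 0.6335 -0.1586  0.008 ]
 [ 0.6152 -0.0333  0.008 ]
 [ 0.4296 -0.0603  0.008 ]
 [ 0.4472 -0.1852  0.008 ]] [np.float64(0.1266), np.float64(0.1876), np.float64(0.1261), np.float64(0.1881)]
ctr [ 0.5313 -0.1107  0.008 ]
ctr [ 0.5313 -0.1093  0.008 ]
yaw 0.1315231011193899
yaw side 0.14350306637639307
lever [ 0.5788 -0.1887  0.204 ] 0.0008
upball [ 0.4823 -0.0425  0.1687] 0.0001
farball [ 0.5725 -0.0295  0.118 ] 0.0006
nearball [ 0.4307 -0.0488  0.0773] 0.0009
```

```bash
cat >> h.py <<'E'
from scipy.spatial.transform import Rotation as Ro
O=np.array([.5107,-.0995,0]);YAW=.137
W=np.array([[np.cos(YAW),-np.sin(YAW),0],[np.sin(YAW),np.cos(YAW),0],[0,0,1]])
def fw(x,y,z): return O+W@np.array([x,y,z])/1000
def tool():
    s=env.get_state();q=s["orientation"];return s["tcp_pos"],Ro.from_quat([q[1],q[2],q[3],q[0]]).as_matrix(),s
def rep(target=None):
    p,R,s=tool()
    print("t",round(float(s["clock"]),2),"tcp frame mm",(W.T@(p-O)*1000).round(1),"F frame",(W.T@s["wrist_force"]).round(1),"gap",round(float(s["finger_gap"]),4))
    if target is not None: print("tool shift cm",(R.T@(fw(*target)-p)*100).round(2))
E
python3 - <<'E'
from h import *
p,R,s=tool(); print((W.T@R).round(3)); rep((15,-96,270))
# desired: tool x down, tool y along +/- frame y  or x
for k in range(4):
    a=k*np.pi/2; y=W@np.array([np.cos(a),np.sin(a),0]); x=np.array([0,0,-1.]); D=np.c_[x,y,np.cross(x,y)]
    print(k,np.degrees(Ro.from_matrix(R.T@D).as_rotvec()).round(1))
for n in("side","top"): print(n,[proj(n,fw(*v)).round(1).tolist() for v in((53.7,-96,204),(-22.9,60,165.4))])
E
```

```text
[[-0.001  0.481  0.877]
 [-0.001  0.877 -0.481]
 [-1.    -0.002 -0.   ]]
t 0.1 tcp frame mm [-216.   672.1  230.5] F frame [ 0.6  0.2 -0.5] gap 0.0854
tool shift cm [ -3.87 -56.23  57.2 ]
0 [61.2  0.   0.1]
1 [-28.8  -0.    0.1]
2 [-1.188e+02 -1.000e-01  0.000e+00]
3 [1.512e+02 1.000e-01 0.000e+00]
side [[340.7, 127.0], [378.0, 182.8]]
top [[425.5, 207.7], [350.4, 257.5]]
```

Request:
{"method": "drive_tool", "body": {
  "plan": [
    [[-0.8,0,0,-5.76,0,0,0],[-0.8,0,0,-5.76,0,0,0],[-0.8,0,0,-5.76,0,0,0],[-0.8,0,0,-5.76,0,0,0],[-0.8,0,0,-5.76,0,0,0]]
  ],
  "squeeze": 20
}}

```text
clock: 0.52
tcp_pos: [0.205, 0.5369, 0.2711]
orientation: [0.705, -0.051, 0.706, 0.05]
wrist_force: [-0.8, 0.5, -0.3]
finger_gap: 0.0257
```

```bash
python3 -c "
from h import *
rep((15,-96,270)); print((W.T@tool()[1]).round(3))"
```

```text
t 0.52 tcp frame mm [-215.9  672.2  271.1] F frame [-0.7  0.6 -0.3] gap 0.0257
tool shift cm [  0.16 -76.96  22.64]
[[-0.001 -0.006  1.   ]
 [-0.001  1.     0.006]
 [-1.    -0.001 -0.001]]
```

Request:
{"method": "drive_tool", "body": {
  "plan": [
    [[0,-3,0.9,0,0,0,0],[0,-3,0.9,0,0,0,0],[0,-3,0.9,0,0,0,0],[0,-3,0.9,0,0,0,0],[0,-3,0.9,0,0,0,0]]
  ]
}}

```text
clock: 0.93
tcp_pos: [0.2704, 0.3934, 0.2708]
orientation: [0.705, -0.049, 0.706, 0.049]
wrist_force: [0.6, 0.3, 0.8]
finger_gap: 0.0002
```

Request:
{"method": "drive_tool", "body": {
  "plan": [
    [[0,-3,0.9,0,0,0,0],[0,-3,0.9,0,0,0,0],[0,-3,0.9,0,0,0,0],[0,-3,0.9,0,0,0,0],[0,-3,0.9,0,0,0,0]]
  ]
}}

```text
clock: 1.35
tcp_pos: [0.3356, 0.2509, 0.2711]
orientation: [0.705, -0.049, 0.706, 0.049]
wrist_force: [-0.3, 0.0, -0.9]
finger_gap: 0.0001
```

Request:
{"method": "drive_tool", "body": {
  "plan": [
    [[0,-3,0.9,0,0,0,0],[0,-3,0.9,0,0,0,0],[0,-3,0.9,0,0,0,0],[0,-3,0.9,0,0,0,0],[0,-3,0.9,0,0,0,0]]
  ]
}}

```text
clock: 1.77
tcp_pos: [0.4008, 0.1085, 0.2711]
orientation: [0.705, -0.049, 0.706, 0.049]
wrist_force: [0.6, 0.4, -0.2]
finger_gap: -0.0002
```

Request:
{"method": "drive_tool", "body": {
  "plan": [
    [[0,-3,0.9,0,0,0,0],[0,-3,0.9,0,0,0,0],[0,-3,0.9,0,0,0,0],[0,-3,0.9,0,0,0,0],[0,-3,0.9,0,0,0,0]]
  ]
}}

```text
clock: 2.18
tcp_pos: [0.466, -0.0339, 0.271]
orientation: [0.705, -0.048, 0.706, 0.049]
wrist_force: [1.0, 0.1, -0.2]
finger_gap: -0.0002
```

Request:
{"method": "drive_tool", "body": {
  "plan": [
    [[0,-3,0.9,0,0,0,0],[0,-3,0.9,0,0,0,0],[0,-3,0.9,0,0,0,0],[0,-3,0.9,0,0,0,0],[0,-3,0.9,0,0,0,0]]
  ]
}}

```text
clock: 2.6
tcp_pos: [0.5312, -0.1763, 0.2708]
orientation: [0.705, -0.048, 0.706, 0.049]
wrist_force: [0.7, -0.0, -0.4]
finger_gap: 0.0002
```

```bash
python3 -c "
from h import *
rep((15,-96,270)); print((W.T@tool()[1]).round(3))"
```

```text
t 2.6 tcp frame mm [  9.9 -78.8 270.8] F frame [ 0.7 -0.1 -0.4] gap 0.0002
tool shift cm [ 0.08 -1.72  0.51]
[[-0.001 -0.001  1.   ]
 [ 0.001  1.     0.001]
 [-1.     0.001 -0.001]]
```

Request:
{"method": "drive_tool", "body": {
  "plan": [
    [[1.8,-0.8,0,0,0,0,0],[1.8,-0.9,0,0,0,0,0],[1.8,0,0,0,0,0,0],[1.8,0,0,0,0,0,0],[1.7,0,0,0,0,0,0]]
  ]
}}

```text
clock: 3.02
tcp_pos: [0.5329, -0.1918, 0.1806]
orientation: [0.705, -0.048, 0.706, 0.049]
wrist_force: [-0.2, -0.2, -0.3]
finger_gap: 0.0002
```

```bash
cat > pic.py <<'E'
import sys,cv2
from h import *
k=sys.argv[1]
a=[]
f=lambda a:cv2.convertScaleAbs(cv2.resize(a,(400,400),interpolation=cv2.INTER_CUBIC),alpha=1.6,beta=15)
for n,(r,c) in(("top",(180,325)),("side",(110,300))):
    im=env.read_camera(n)[:,:,::-1]; cv2.imwrite(f"pics/{n}_{k}.png",im); a.append(f(im[r:r+120,c:c+120]))
cv2.imwrite(f"pics/z{k}.png",np.hstack(a))
rep()
E
python3 pic.py 1
```

```text
t 3.12 tcp frame mm [  7.9 -93.1 178.8] F frame [-0.8  0.2  0.4] gap 0.0002
```

View pics/z1.png

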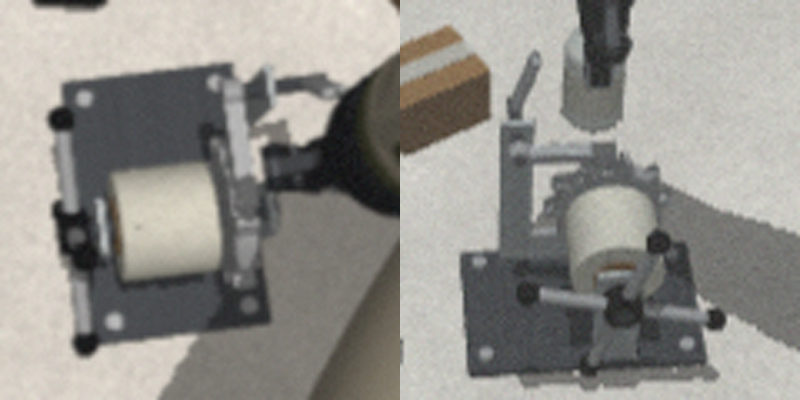

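The picture shows the shut fingertip hanging clear on the lever's -x side, with its tip at about (270,165) in the left crop. Now I'll push.

Request:
{"method": "drive_tool", "body": {
  "plan": [
    [[0,-0.2,0.9,0,0,0,0],[0,0,0.9,0,0,0,0],[0,0,0.8,0,0,0,0],[0,0,0.6,0,0,0,0],[0,0,0.5,0,0,0,0]]
  ]
}}

```text
clock: 3.53
tcp_pos: [0.5715, -0.1886, 0.1832]
orientation: [0.706, -0.049, 0.705, 0.048]
wrist_force: [-1.8, 0.1, 2.3]
finger_gap: -0.0001
```

Request:
{"method": "drive_tool", "body": {
  "plan": [
    [[0,0,0.4,0,0,0,0],[0,0,0.3,0,0,0,0],[0,0,0.3,0,0,0,0],[0,0,0.3,0,0,0,0],[0,0,0.2,0,0,0,0]]
  ]
}}

```text
clock: 3.95
tcp_pos: [0.5852, -0.1864, 0.1824]
orientation: [0.705, -0.049, 0.706, 0.049]
wrist_force: [-2.6, -0.8, 2.5]
finger_gap: -0.0001
```

```bash
python3 pic.py 2
```

```text
t 4.05 tcp frame mm [ 62.2 -96.3 182.3] F frame [-0.7  0.4  0.3] gap -0.0002
```

View pics/z2.png

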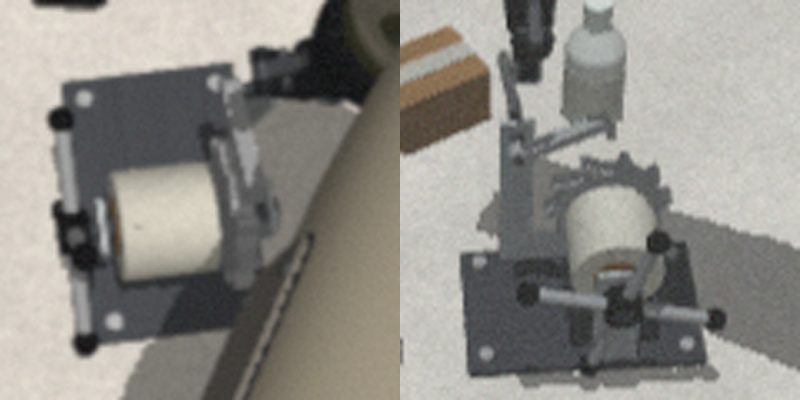

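The side crop shows the nose lifted to (612,130), well above the teeth, and the wheel hasn't moved. Next I retract, lift and go over to the handle.

Request:
{"method": "drive_tool", "body": {
  "plan": [
    [[0,0,-1.0,0,0,0,0],[0,0,-2.0,0,0,0,0],[-2,0,-1.0,0,0,0,0],[-3,0,-1.0,0,0,0,0],[-3,1,-1.0,0,0,0,0]]
  ]
}}

```text
clock: 4.47
tcp_pos: [0.5237, -0.1855, 0.2619]
orientation: [0.705, -0.048, 0.706, 0.049]
wrist_force: [0.8, -0.0, 0.2]
finger_gap: -0.0001
```

Request:
{"method": "drive_tool", "body": {
  "plan": [
    [[0,3,-1.2,0,0,0,0],[0,3,-1.2,0,0,0,0],[0,3,-1.2,0,0,0,0],[0,3,-1.2,0,0,0,0],[0,2.6,-1.2,0,0,0,0]]
  ]
}}

```text
clock: 4.88
tcp_pos: [0.4442, -0.0469, 0.2623]
orientation: [0.706, -0.048, 0.705, 0.049]
wrist_force: [0.8, 0.5, 0.1]
finger_gap: 0.0001
```

```bash
python3 -c "
from h import *
rep((-65,60,152))"; python3 pic.py 3
```

```text
t 4.88 tcp frame mm [-58.7  61.2 262.3] F frame [0.9 0.4 0.1] gap 0.0001
tool shift cm [11.03 -0.12 -0.64]
t 4.98 tcp frame mm [-59.9  62.9 262.7] F frame [ 0.6 -0.1 -0.2] gap 0.0003
```

View pics/z3.png

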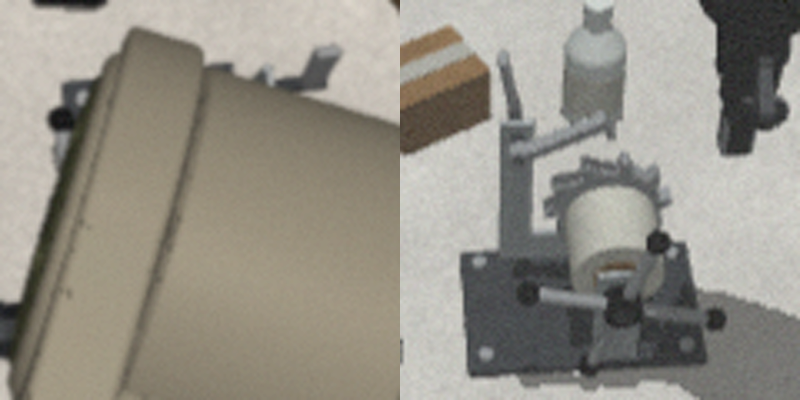

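The pawl stays up, with its nose at (612,135). I'll lower the tip on the -x side of the upper ball.

Request:
{"method": "drive_tool", "body": {
  "plan": [
    [[2.2,-0.2,0,0,0,0,0],[2.2,0,0,0,0,0,0],[2.2,0,0,0,0,0,0],[2.2,0,0,0,0,0,0],[2.2,0,0,0,0,0,0]]
  ]
}}

```text
clock: 5.4
tcp_pos: [0.446, -0.0509, 0.1514]
orientation: [0.706, -0.049, 0.705, 0.049]
wrist_force: [0.9, -0.9, -0.0]
finger_gap: -0.0003
```

```bash
python3 pic.py 4
```

```text
t 5.5 tcp frame mm [-60.   58.1 149.2] F frame [-1.3 -0.4  1.2] gap 0.0006
```

View pics/z4.png

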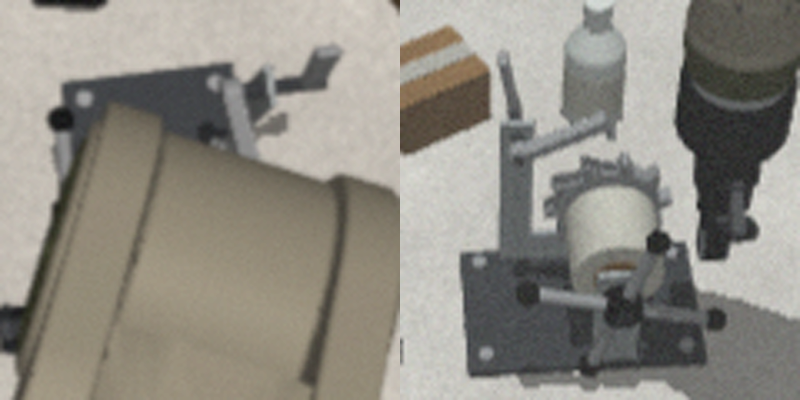

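The tip hangs at (715,250) in the side crop, clear of the ball at (657,241). I'll push about 5 cm and then measure.

Request:
{"method": "drive_tool", "body": {
  "plan": [
    [[0,0.1,1.2,0,0,0,0],[0,0,1.2,0,0,0,0],[0,0,1.0,0,0,0,0],[0,0,0.8,0,0,0,0],[0,0,0.6,0,0,0,0]]
  ]
}}

```text
clock: 5.92
tcp_pos: [0.4945, -0.0429, 0.1533]
orientation: [0.706, -0.049, 0.705, 0.049]
wrist_force: [-1.9, -0.5, 2.0]
finger_gap: 0.0001
```

Request:
{"method": "drive_tool", "body": {
  "plan": [
    [[0,0,0.3,0,0,0,0],[0,0,0.2,0,0,0,0],[0,0,0.1,0,0,0,0],[0,0,0,0,0,0,0],[0,0,0,0,0,0,0]]
  ]
}}

```text
clock: 6.33
tcp_pos: [0.4987, -0.042, 0.1523]
orientation: [0.706, -0.049, 0.705, 0.049]
wrist_force: [0.3, 0.2, -0.4]
finger_gap: 0.0002
```

```bash
python3 pic.py 5
```

```text
t 6.43 tcp frame mm [ -4.1  58.6 152.3] F frame [-0.2 -0.6  0.6] gap -0.0003
```

View pics/z5.png

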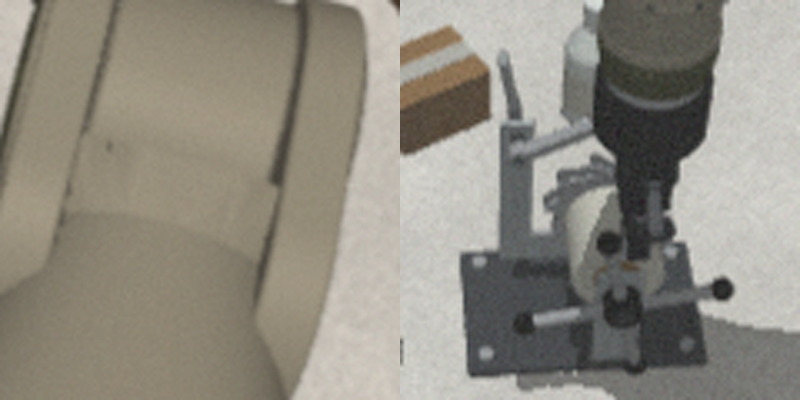

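```bash
cat >> h.py <<'E'
def ony(n,p,y):
    o,d=ray(n,p);o=W.T@(o-O);d=W.T@d; return (o+d*(y/1000-o[1])/d[1])*1000
def wheel(far,near): # side zoom coords (400 crop)
    q=[ony("side",(a*.3+299.65,b*.3+109.65),60) for a,b in(far,near)]
    v=q[0]-q[1]; print("far",q[0].round(1),"near",q[1].round(1),"len",np.linalg.norm(v).round(1),"mid",((q[0]+q[1])/2).round(1),"wheel",round(.314-np.arctan2(v[2],v[0]),3))
E
python3 -c "
from h import *
wheel((128,293),(316,319))
wheel((124,323),(323,288))"
```

```text
far [ 70.9  60.  117.2] near [-72.4  60.   75.4] len 149.2 mid [-0.8 60.  96.3] wheel 0.03
far [73.1 60.  82. ] near [-73.5  60.  112.1] len 149.7 mid [-0.2 60.  97.1] wheel 0.517
```

The wheel reads 0.517. The ball spacing is 149.7 mm against 148 expected, and the mid-height is 97 mm against 95, so I trust it. About 0.11 rad is left, roughly 6.5 mm.

Request:
{"method": "drive_tool", "body": {
  "plan": [
    [[0,0,0.2,0,0,0,0],[0,0,0.2,0,0,0,0],[0,0,0.2,0,0,0,0],[0,0,0.1,0,0,0,0],[0,0,0,0,0,0,0]]
  ]
}}

```text
clock: 6.85
tcp_pos: [0.5053, -0.041, 0.1518]
orientation: [0.705, -0.049, 0.706, 0.049]
wrist_force: [-2.3, -0.4, -1.5]
finger_gap: -0.0
```

```bash
python3 pic.py 6
```

```text
t 6.95 tcp frame mm [  2.6  58.7 152. ] F frame [-2.1  0.2 -1.6] gap 0.0
```

View pics/z6.png

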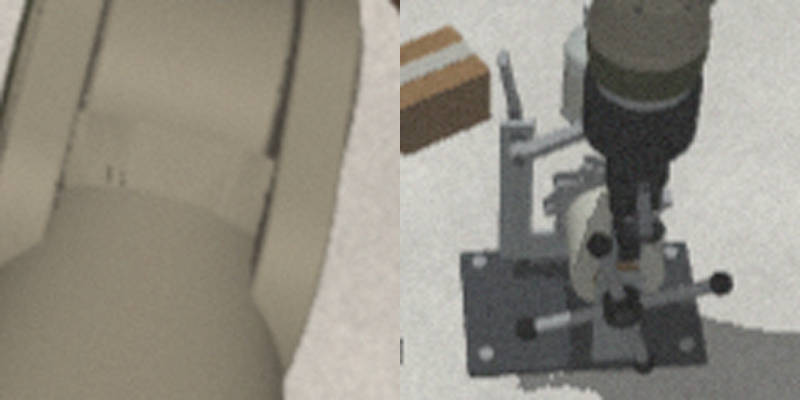

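```bash
python3 -c "
from h import *
wheel((126.5,328),(321,282))"
```

```text
far [71.1 60.  75.7] near [-71.2  60.  119.2] len 148.8 mid [-0.1 60.  97.5] wheel 0.611
```

The wheel is at 0.611 (spacing 148.8 mm), which is close enough to the centre of the gap. I'll back off, rise and cross to the lever's +x side.

Request:
{"method": "drive_tool", "body": {
  "plan": [
    [[0,0,-1.5,0,0,0,0],[0,0,-2,0,0,0,0],[-3.5,0,-0.5,0,0,0,0],[-4,0,0,0,0,0,0],[-4,0,0,0,0,0,0]]
  ]
}}

```text
clock: 7.37
tcp_pos: [0.465, -0.0461, 0.2683]
orientation: [0.705, -0.048, 0.706, 0.049]
wrist_force: [1.3, -0.9, 1.3]
finger_gap: -0.0003
```

Request:
{"method": "drive_tool", "body": {
  "plan": [
    [[-0.4,-1.5,1.6,0,0,0,0],[0,-1.6,1.7,0,0,0,0],[0,-1.6,1.7,0,0,0,0],[0,-1.6,1.7,0,0,0,0],[0,-1.6,1.7,0,0,0,0]]
  ]
}}

```text
clock: 7.78
tcp_pos: [0.5618, -0.1139, 0.2722]
orientation: [0.707, -0.049, 0.704, 0.049]
wrist_force: [-0.1, 1.1, 0.1]
finger_gap: -0.0001
```

Request:
{"method": "drive_tool", "body": {
  "plan": [
    [[0,-1.6,1.7,0,0,0,0],[0,-1.6,1.7,0,0,0,0],[0,-1.6,1.7,0,0,0,0],[0,-1.6,1.7,0,0,0,0],[0,-1.6,1.7,0,0,0,0]]
  ]
}}

```text
clock: 8.2
tcp_pos: [0.6568, -0.1815, 0.2717]
orientation: [0.706, -0.049, 0.705, 0.049]
wrist_force: [0.5, -0.8, -0.2]
finger_gap: -0.0001
```

```bash
python3 pic.py 7; python3 -c "
from h import *
rep((135,-97,180))"
```

```text
t 8.3 tcp frame mm [ 134.4 -102.7  269.6] F frame [ 0.  -0.3 -0. ] gap 0.0002
t 8.3 tcp frame mm [ 134.4 -102.7  269.6] F frame [ 0.  -0.3 -0. ] gap 0.0002
tool shift cm [8.96 0.58 0.05]
```

View pics/z7.png

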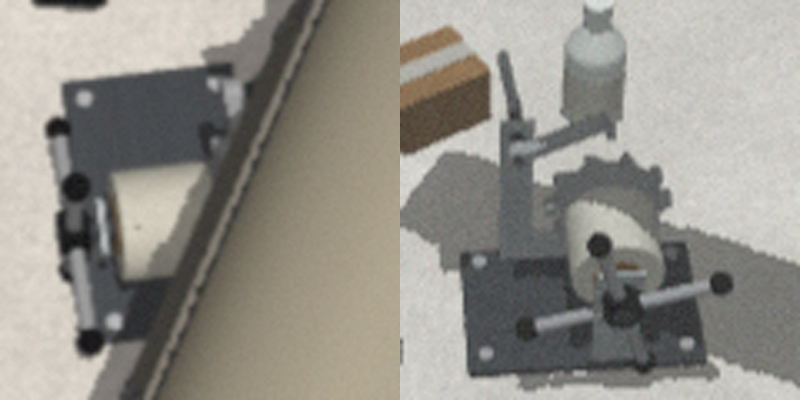

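The pawl is still up and the wheel unchanged, with its balls at (526,328) and (721,283). I'll go down behind the lever and push it back.

Request:
{"method": "drive_tool", "body": {
  "plan": [
    [[1.8,0.5,0,0,0,0,0],[1.8,0,0,0,0,0,0],[1.8,0,0,0,0,0,0],[1.8,0,0,0,0,0,0],[1.6,0,0,0,0,0,0]]
  ]
}}

```text
clock: 8.72
tcp_pos: [0.6544, -0.1752, 0.1828]
orientation: [0.706, -0.049, 0.705, 0.049]
wrist_force: [-0.7, -0.3, -0.2]
finger_gap: 0.0002
```

Request:
{"method": "drive_tool", "body": {
  "plan": [
    [[0,0,-0.9,0,0,0,0],[0,0,-0.9,0,0,0,0],[0,0,-0.8,0,0,0,0],[0,0,-0.7,0,0,0,0],[0,0,-0.5,0,0,0,0]]
  ]
}}

```text
clock: 9.13
tcp_pos: [0.6165, -0.181, 0.1842]
orientation: [0.706, -0.049, 0.705, 0.049]
wrist_force: [1.1, 0.5, 1.1]
finger_gap: -0.0003
```

Request:
{"method": "drive_tool", "body": {
  "plan": [
    [[0,0,-0.4,0,0,0,0],[0,0,-0.4,0,0,0,0],[0,0,-0.3,0,0,0,0],[0,0,-0.2,0,0,0,0],[0,0,-0.2,0,0,0,0]]
  ]
}}

```text
clock: 9.55
tcp_pos: [0.6022, -0.1833, 0.1837]
orientation: [0.706, -0.049, 0.705, 0.049]
wrist_force: [2.2, 0.4, 1.3]
finger_gap: 0.0
```

```bash
python3 pic.py 8
```

```text
t 9.65 tcp frame mm [ 78.8 -95.4 183.4] F frame [ 1.3 -0.9  0.6] gap -0.0001
```

View pics/z8.png

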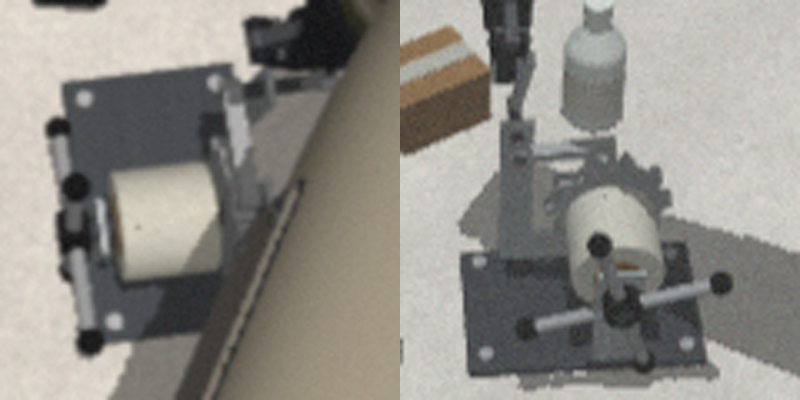

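The lever is nearly back: its top is at about (528,60), against (535,55) with the pawl down, and the nose is entering the gap. I'll go on in small steps and watch the force.

Request:
{"method": "drive_tool", "body": {
  "plan": [
    [[0,0,-0.1,0,0,0,0],[0,0,-0.1,0,0,0,0],[0,0,-0.1,0,0,0,0],[0,0,-0.1,0,0,0,0],[0,0,0,0,0,0,0]]
  ]
}}

```text
clock: 10.07
tcp_pos: [0.5986, -0.1837, 0.1831]
orientation: [0.706, -0.049, 0.705, 0.049]
wrist_force: [4.8, 0.3, -2.1]
finger_gap: -0.0002
```

Request:
{"method": "drive_tool", "body": {
  "plan": [
    [[0,0,-0.1,0,0,0,0],[0,0,-0.1,0,0,0,0],[0,0,-0.1,0,0,0,0],[0,0,0,0,0,0,0],[0,0,0,0,0,0,0]]
  ]
}}

```text
clock: 10.48
tcp_pos: [0.5981, -0.1837, 0.1833]
orientation: [0.708, -0.049, 0.703, 0.049]
wrist_force: [11.5, 0.7, -4.6]
finger_gap: -0.0
```

```bash
python3 pic.py 9
```

```text
t 10.58 tcp frame mm [ 75.1 -95.4 183.3] F frame [12.7  0.3 -4. ] gap 0.0
```

View pics/z9.png

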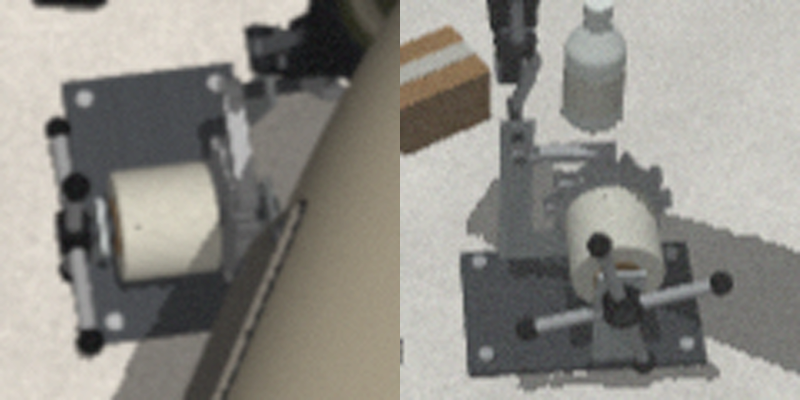

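The force rose from 2 to 12 N with the tip stopped at x = 75.1 mm. With the pawl fully down I expected about 75.6 mm, and resting on a tooth would have stopped it near 82. I'll back away and check.

Request:
{"method": "drive_tool", "body": {
  "plan": [
    [[0,0,1,0,0,0,0],[0,0,2,0,0,0,0],[0,0,2,0,0,0,0],[-3,0,0.5,0,0,0,0],[-3,0,0,0,0,0,0]]
  ]
}}

```text
clock: 11.0
tcp_pos: [0.6483, -0.1755, 0.2403]
orientation: [0.703, -0.048, 0.708, 0.05]
wrist_force: [0.2, -0.1, 0.9]
finger_gap: 0.0002
```

Request:
{"method": "drive_tool", "body": {
  "plan": [
    [[-3,-2,0,0,0,0,0],[-2,-3,0,0,0,0,0],[0,-3,0,0,0,0,0],[0,-3,0,0,0,0,0],[0,-3,0,0,0,0,0]]
  ]
}}

```text
clock: 11.42
tcp_pos: [0.6681, -0.3161, 0.2937]
orientation: [0.705, -0.049, 0.706, 0.049]
wrist_force: [1.2, 0.1, -1.2]
finger_gap: 0.0003
```

Request:
{"method": "drive_tool", "body": {
  "plan": [
    [[0,-3,0,0,0,0,0],[0,-3,0,0,0,0,0],[0,0,0,0,0,0,0],[0,0,0,0,0,0,0],[0,0,0,0,0,0,0]]
  ]
}}

```text
clock: 11.83
tcp_pos: [0.6764, -0.3744, 0.2918]
orientation: [0.705, -0.048, 0.706, 0.049]
wrist_force: [-0.1, -0.2, 0.7]
finger_gap: 0.0001
```

```bash
python3 pic.py 10
```

```text
t 11.93 tcp frame mm [ 127.  -293.7  294.1] F frame [-0.5  0.6  1. ] gap -0.0004
```

View pics/z10.png

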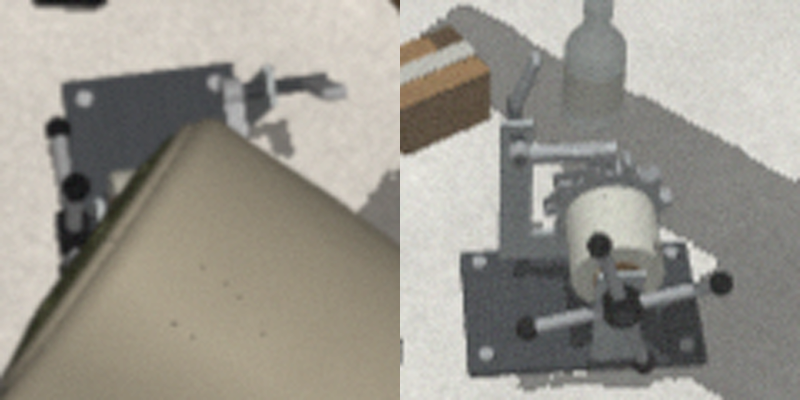

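View pics/top_10.png

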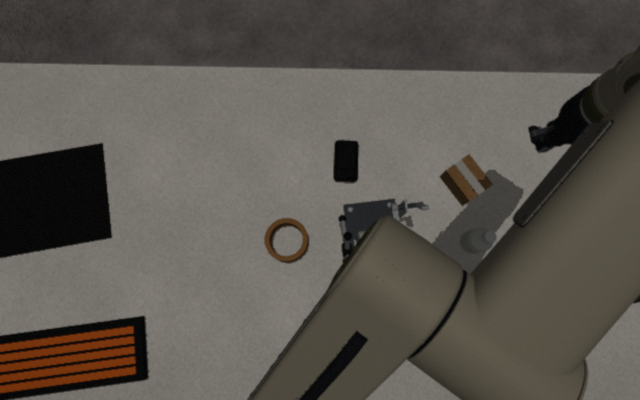

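The lever top is at (340,90) in the top crop and (535,57) in the side crop. That matches the starting pawl-down positions, (339,90) and (535,57), to about a zoom pixel (0.01 rad). The balls still give wheel ≈ 0.61, and all the bystanders are in place.

```bash
python3 -c "
from h import *
wheel((127,328),(320.5,283))
rep(); print(env.hand_in())"
```

```text
far [70.7 60.  75.7] near [-71.   60.  118.1] len 147.9 mid [-0.1 60.  96.9] wheel 0.605
t 11.93 tcp frame mm [ 127.  -293.7  294.1] F frame [-0.5  0.6  1. ] gap -0.0004
the job is handed in; nothing more can be done
None
```

The take-up is backed off one notch and the pawl is down in the next gap; I handed the job in at about 12 s. I pushed the lever over with the shut fingertip, pushed the upper arm of the cross handle back in two steps, then pushed the lever back until it met its stop.

- **Wheel:** it reads 0.605 rad from the camera; 0.628 is the centre of the gap.
- **Pawl:** the lever top is back where it started in both views, to about 0.01 rad. It stopped at the expected position, where the force rose to about 12 N.
- **Bystanders:** the tape roll, carton, bottle and mouse look unmoved by eye; I did not measure them.
- **Robot:** the arm stands clear of everything, with the wrist force near zero.

No check failed. At the start, the lever top and upper ball were about 3 mm off where the plate and side balls put the frame. I shifted the frame origin to split the difference, and the later wheel readings agreed to about 2 mm.

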